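Take the screw cap off the herb spinner and hold it over the drip bowl

TASK

First push the steel bowl along the counter, without picking it up, until it stands in the middle of the round rubber mat. Then take the screw cap off the top of the herb spinner: it may be right- or left-handed and you cannot see which, so try turning it both ways until it lifts freely. Finish while still holding the cap in the gripper, level with its open side down, over the middle of the bowl and clear of its rim; leave the glass jar, sauce dish and green tray where they are.

Things in the scene. Friction and masses are not known exactly. Their poses are not given: they have to be found in the camera images.
- bowl: shallow round stainless bowl, loose, about 160 g, rim 116 mm across, 36 mm high, 3 mm wall sloping outward from a flat foot 52 mm across, inner floor 4 mm up, open and empty (it can be pushed from outside or inside); origin at the centre of its underside. Starts on one side of the mat (left or right), 19 to 33 cm from it.
- mat: thin round dark rubber mat lying flat on the counter, 140 mm across, about 1 mm thick, no obstacle to sliding; origin at its centre. The bowl belongs in its middle.
- spinner: round white plastic herb spinner fixed to the counter, on the other side of the mat from the bowl; 164 mm across at the lid, lid top 120 mm up, with a small lid-lock button (6 mm high, 60 mm from the axis; not needed). A boss 60 mm across rises mid-lid to 134 mm and carries the cap on a spindle. Origin on its axis at counter height, z up.
- seat (a point): point on the spinner's axis, top of the boss, 134 mm above the counter; the fitted cap's lower edge rests there. Coarse thread, right- or left-handed (hidden, varies from run to run): turned the loosening way from its start the cap is free by 64 degrees and stops at 62 to 84, still free; the other way it stops within 28, locked. Locked, it has 1 to 3 mm of vertical play, then holds firmly.
- cap_mid (a point): centre, half-way up, of the grey round screw cap: a cup open below, 52 mm across, 36 mm high (plus a 2 mm disc on top), about 60 g; its z is its axis, up. Fitted at the start, its centre 18 mm above point seat. It turns easily and does not rise while turned. The round cap just slips in the fingers when it meets a stop. It must be lifted 25 mm to clear the spindle.
- jar: bystander: glass jar with clamp lid, 92 mm across, about 138 mm high, loose; origin at its underside. Leave alone.
- dish: bystander: small white ceramic sauce dish, 84 mm across, 25 mm high, loose; origin at its underside. Leave alone.
- tray: bystander: round green plastic wrapper tray, 190 mm across, 16 mm high, loose; origin at its underside. Leave alone.
There are look-alikes about, which are no part of the job. Of the things like the part that bears cap_mid, leave any that is orange or yellow; of the rest the larger one is meant.

How it is judged:
By the outcome, as a careful person would: the job done as asked, in the order asked, and still so for the second after the job is handed in, while the arm keeps its last pose, push and grip.
It also fails if it takes over 72 s, if anything falls off the work surface, if the arm or the gripper's body presses on something with over 40 N, if the wrist force passes 120 N, or if a joint passes its speed limit or range.

ROBOT

A 6-joint arm with a two-finger parallel gripper is mounted at the origin on the work surface. World frame = base frame: x ahead of the robot, y to its left, z up, the work surface at z = 0. Lengths are in m, angles in rad, forces in N, time in s.
With the tool pointing down it reaches from about 0.25 to 0.8 m from the base axis. Payload 3.9 kg.
Tool frame: the origin (TCP) lies midway between the tips of the shut fingers; the grasp point (between the pads) lies 19 mm behind it (bot.grip_point_offset is the distance from the TCP to the grasp point, in m); z points along the fingers, y is the line along which they close (so a half turn about z gives the same grasp; the last joint's range is limited). The gripper opens to 85 mm and grips with 20 to 120 N. Pads are 22 mm wide; open, the fingers measure 114 mm over their backs; the gripper's body (76 mm by 85 mm) begins 54 mm behind the grasp point. The pads swing forward as they close: fully open they stand 13 mm farther back than shut.
Start: joints at [-1.164, 0.26, -0.138, 1.173, 0, 1.571], TCP at [0.208, -0.482, 0.231] pointing down, gripper open.
Joint ranges: [-2.78, 2.78], [-0.83, 1.72], [-1.28, 1.37], [-1.9, 2.12], [-1.57, 1.48], [-3.14, 3.14]. Speed limits (rad/s): [2.57, 2.57, 3.14, 3.14, 3.14, 3.14].

INTERFACE

Orientations are given as a rotation vector (axis times angle).
In Python, from station import bot gives the robot as it stands. The module is installed in compiled form; this text tells all that it offers. Calls block until the motion is done:
- bot.move_to(position, orientation): joint-space move of the TCP to a pose.
- bot.servo_line(position, orientation=None, rate=0.15): straight line of the TCP; orientation=None keeps the orientation; rate is the mean speed in m/s.
- bot.movej(angles): joint-space move.
- bot.open() and bot.gripper_close(grasp_force=None): open the fingers fully, or close them until they stop; grasp_force is the grip in N (None keeps the last).
- bot.sleep(seconds).
- bot.solve_ik(position, orientation): joint angles nearest the present ones, or None.
- bot.state(): the state.
- bot.get_image(name): name is "side" or "top" or "wrist"; returns the picture (420x560x3 uint8, red, green, blue); there is no depth.
- bot.calibration(name): a dict with "mtx" (3x3 intrinsics, pixels), "camera_from_world" (4x4, takes a point from world to camera coordinates); the wrist camera has in their place "T_tool_cam" (4x4, takes a point from camera to tool coordinates, whose origin is the TCP and whose axes are the flange's). Camera axes: x right, y down, z forward; pixel columns grow to the right and rows downward; lengths in m; the calibration is good to about 2 mm. The wrist camera is an equidistant fisheye: a pixel r from the principal point sees the ray r / f radians off the axis. A picture is of the moment at which its call begins: read the wrist's pose just before it. calibration takes no time and is no camera call.
A pose or a line that the arm cannot do raises bot.Unreachable and nothing moves.
- bot.hand_in(): hands the job in; it is judged then, once.
The state is a dict: "clock": time; "joints": joint angles; "qvel": joint speeds; "joint_torque": joint torques, N m; "position": TCP position; "orientation": TCP orientation; "contact_force": force on the tool from outside, world axes, zero at the start; "moment": the same for the moment, N m; "finger_gap": finger opening in m; "grip_force": force on a finger pad.
Only numpy, scipy, OpenCV 4.12 (cv2) and the standard library are available. Lean on these libraries where they do the work, as an engineer would, in place of code of your own. Each camera call takes 0.05 s, during which the arm holds its last target. There are 200 camera calls.

## Working session

There is one attempt and no reset: what is moved stays moved. The work goes in short steps, each a Python script; the robot and the scene stay as the last script left them, time stands still between calls to the robot, and variables do not carry over. Pictures are saved under pics/ and viewed, at most 10 in all, crops included, and the job is handed in when it is done.

```bash
mkdir -p pics; python3 - <<'E'
from station import bot
import cv2,numpy as np
np.set_printoptions(precision=4,suppress=True)
for n in("top","side"):
    cv2.imwrite(f"pics/{n}0.png",cv2.resize(bot.get_image(n)[:,:,::-1],(800,600),interpolation=cv2.INTER_CUBIC))
    c=bot.calibration(n);print(n,np.array(c["mtx"]),np.array(c["camera_from_world"]))
print(bot.calibration("wrist"));print(bot.state())
E
```

```text
top [[417.5002   0.     271.4001]
 [  0.     417.5002 208.1466]
 [  0.       0.       1.    ]] [[ 0.1155 -0.9933  0.0034  0.0081]
 [-0.9688 -0.1134 -0.2206  0.5768]
 [ 0.2195  0.0222 -0.9754  0.9534]
 [ 0.      0.      0.      1.    ]]
side [[512.7491   0.     282.7115]
 [  0.     512.7491 209.049 ]
 [  0.       0.       1.    ]] [[-0.8362 -0.5484  0.0039  0.5045]
 [-0.3225  0.486  -0.8123  0.2466]
 [ 0.4436 -0.6805 -0.5833  1.1244]
 [ 0.      0.      0.      1.    ]]
{'mtx': array([[325.1923,   0.    , 278.1768],
       [  0.    , 325.1923, 207.3022],
       [  0.    ,   0.    ,   1.    ]]), 'T_tool_cam': array([[ 0.0005, -0.9574, -0.2889,  0.0746],
       [ 1.    ,  0.0004,  0.0004, -0.0005],
       [-0.0003, -0.2889,  0.9574, -0.143 ],
       [ 0.    ,  0.    ,  0.    ,  1.    ]])}
{'clock': 0.1, 'joints': array([-1.164 ,  0.2606, -0.1393,  1.1727, -0.    ,  1.5708]), 'qvel': array([ 0.0004, -0.0004,  0.0017,  0.0015,  0.    , -0.0005]), 'joint_torque': array([ -0.    , -40.6508,  25.4528,   0.0101,   0.0001,  -0.    ]), 'position': array([ 0.2075, -0.4816,  0.2305]), 'orientation': array([-3.0751, -0.6343,  0.0006]), 'contact_force': array([0.9477, 1.2873, 1.1589]), 'moment': array([ 0.0648, -0.0335, -0.0055]), 'grip_force': 0.0, 'finger_gap': 0.08542028386432156}
```

View pics/top0.png

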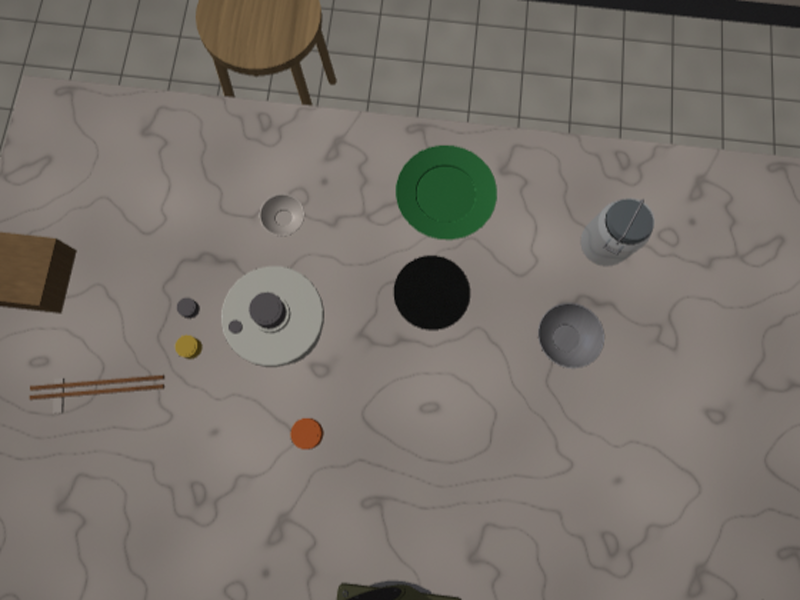

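View pics/side0.png

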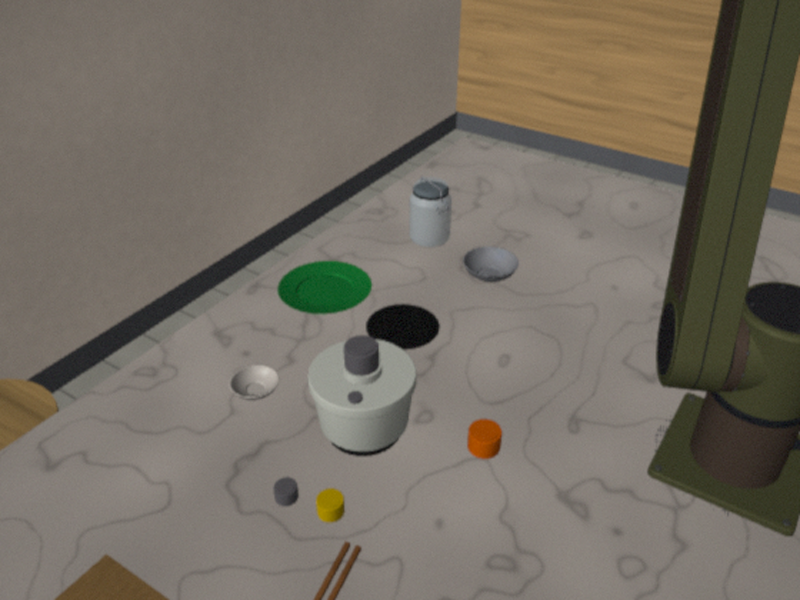

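The top view shows the mat at (432,292), the steel bowl at (572,335) with its rim spanning about x 539–605, and the spinner lid at (272,316) with a grey cap on it at (267,308).

Cap candidates are grey on the spinner (267,308), small grey (187,308), yellow (187,347) and orange (306,434). The one on the spinner fits: it is the larger grey one and it is fitted. I'll confirm this in a crop and measure.

```bash
cat > h.py <<'E'
from station import bot
import cv2,numpy as np
from scipy.spatial.transform import Rotation as R
np.set_printoptions(precision=4,suppress=True)
def pt(name,uv,z):
    "pixel (native) -> world at height z"
    c=bot.calibration(name);T=np.array(c["camera_from_world"]);K=np.array(c["mtx"])
    d=T[:3,:3].T@np.linalg.solve(K,[uv[0],uv[1],1]);o=-T[:3,:3].T@T[:3,3]
    return o+d*(z-o[2])/d[2]
def down(yaw):
    "tool pointing down, tool y axis at heading yaw (world)"
    y=np.array([np.cos(yaw),np.sin(yaw),0]);z=np.array([0,0,-1.]);x=np.cross(y,z)
    return R.from_matrix(np.c_[x,y,z]).as_rotvec()
E
python3 - <<'E'
from h import *
im=bot.get_image("top")[:,:,::-1]
a=cv2.resize(im[180:265,115:235],None,fx=4,fy=4,interpolation=cv2.INTER_CUBIC) # spinner
b=cv2.resize(im[180:265,365:435],None,fx=4,fy=4,interpolation=cv2.INTER_CUBIC) # bowl
cv2.imwrite("pics/crop1.png",np.hstack([a,b]))
m=(im.max(2)<30).astype(np.uint8); m[:,:250]=0;m[:150]=0;m[250:]=0;m[:,350:]=0
print("mat",cv2.fitEllipse(max(cv2.findContours(m,0,1)[0],key=len)))
c=cv2.fitEllipse(max(cv2.findContours(m,0,1)[0],key=len))[0];print(pt("top",c,.001))
for n,uv,z in(("bowl rim",(572,335),.036),("cap top",(266,306),.172),("lid",(272.5,316),.12),("dish",(282,215),.025),("jar top",(629,221),.138),("tray",(447,191),.016),("orange",(306,433),.03)):
    print(n,pt("top",np.array(uv)*.7-.15,z))
print("side cap",pt("side",np.array((362,349))*.7,.172), "side bowl",pt("side",np.array((490.5,264))*.7,.036))
E
```

```text
mat ((301.75860595703125, 204.4850311279297), (49.7141227722168, 51.62171173095703), 101.74427795410156)
[ 0.6051 -0.0009  0.001 ]
bowl rim [ 0.5493 -0.2489  0.036 ]
cap top [0.5132 0.2545 0.172 ]
lid [0.508  0.2534 0.12  ]
dish [0.7122 0.2863 0.025 ]
jar top [ 0.7281 -0.3022  0.138 ]
tray [ 0.7981 -0.0099  0.016 ]
orange [0.3322 0.1854 0.03  ]
side cap [0.5033 0.265  0.172 ] side bowl [ 0.5436 -0.2327  0.036 ]
```

View pics/crop1.png

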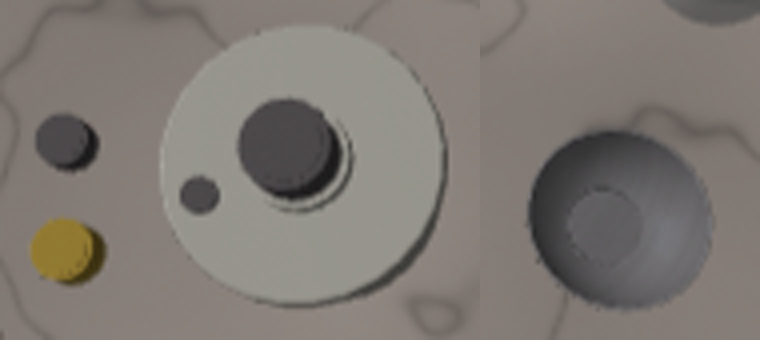

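The crop confirms the cap: a grey disc at crop (287,146), about 97 px wide, sits on the spinner boss. The other grey one at (66,142) is only about 60 px wide. The bowl rim centre is at crop (620,219). Top and side readings differ by about 1 cm, so I'll refine with the wrist camera above the bowl.

```bash
cat >> h.py <<'E'
def snap(fn):
    s=bot.state();im=bot.get_image("wrist");cv2.imwrite(fn,cv2.cvtColor(im,cv2.COLOR_RGB2BGR))
    np.save(fn[:-4]+".npy",np.r_[s["position"],s["orientation"]]);return im
def wtf(fn):
    p=np.load(fn[:-4]+".npy");T=np.eye(4);T[:3,:3]=R.from_rotvec(p[3:]).as_matrix();T[:3,3]=p[:3]
    return T@np.array(bot.calibration("wrist")["T_tool_cam"])
def wpt(fn,uv,z):
    T=wtf(fn);K=np.array(bot.calibration("wrist")["mtx"])
    q=(np.asarray(uv,float)-K[:2,2])/K[0,0];t=np.linalg.norm(q)
    d=T[:3,:3]@np.r_[q*np.sinc(t/np.pi),np.cos(t)];return T[:3,3]+d*(z-T[2,3])/d[2]
def wpx(fn,P):
    T=np.linalg.inv(wtf(fn));K=np.array(bot.calibration("wrist")["mtx"])
    v=np.atleast_2d(P)@T[:3,:3].T+T[:3,3];t=np.arctan2(np.hypot(v[:,0],v[:,1]),v[:,2])
    return K[:2,2]+K[0,0]*(t/np.hypot(v[:,0],v[:,1]))[:,None]*v[:,:2]
def circ(c,z,r,n=72):
    a=np.linspace(0,2*np.pi,n);return np.c_[c[0]+r*np.cos(a),c[1]+r*np.sin(a),a*0+z]
E
python3 - <<'E'
from h import *
s=bot.state();print(R.from_rotvec(s["orientation"]).as_matrix())
for y in np.radians([-13,167,77,-103]):
    for P in([.55,-.245,.16],[.55,-.245,.014],[.605,.02,.014],[.508,.255,.15]):
        print(np.degrees(y),P,bot.solve_ik(P,down(y)))
E
```

```text
[[ 0.9184  0.3957 -0.0006]
 [ 0.3957 -0.9184  0.0013]
 [ 0.     -0.0014 -1.    ]]
-13.0 [0.55, -0.245, 0.16] [-0.4191  0.427  -0.0766  1.0671  0.      1.3786]
-13.0 [0.55, -0.245, 0.014] [-0.4191  0.5537 -0.2813  0.7358  0.      1.3786]
-13.0 [0.605, 0.02, 0.014] [ 0.033   0.5581 -0.2725  0.7402 -0.      1.8307]
-13.0 [0.508, 0.255, 0.15] [ 0.4652  0.3783 -0.1828  1.0098 -0.      2.2629]
167.0 [0.55, -0.245, 0.16] [-0.4191  0.427  -0.0766  1.0671  0.     -1.763 ]
167.0 [0.55, -0.245, 0.014] [-0.4191  0.5537 -0.2813  0.7358  0.     -1.763 ]
167.0 [0.605, 0.02, 0.014] [ 0.033   0.5581 -0.2725  0.7402  0.     -1.3109]
167.0 [0.508, 0.255, 0.15] [ 0.4652  0.3783 -0.1828  1.0098  0.     -0.8787]
77.0 [0.55, -0.245, 0.16] [-0.4191  0.427  -0.0766  1.0671  0.     -0.1922]
77.0 [0.55, -0.245, 0.014] [-0.4191  0.5537 -0.2813  0.7358  0.     -0.1922]
77.0 [0.605, 0.02, 0.014] [ 0.033   0.5581 -0.2725  0.7402  0.      0.2599]
77.0 [0.508, 0.255, 0.15] [ 0.4652  0.3783 -0.1828  1.0098  0.      0.6921]
-103.0 [0.55, -0.245, 0.16] [-0.4191  0.427  -0.0766  1.0671  0.      2.9494]
-103.0 [0.55, -0.245, 0.014] [-0.4191  0.5537 -0.2813  0.7358  0.      2.9494]
-103.0 [0.605, 0.02, 0.014] [ 0.033   0.5581 -0.2725  0.7402  0.     -2.8817]
-103.0 [0.508, 0.255, 0.15] [ 0.4652  0.3783 -0.1828  1.0098  0.     -2.4495]
```

```bash
python3 - <<'E'
from h import *
bot.move_to([.55,-.245,.17],down(np.radians(77)));bot.gripper_close(20);snap("pics/w1.png")
im=cv2.imread("pics/w1.png")
for z,r,c in((.036,.058,(0,255,0)),):
    cv2.polylines(im,[np.int32(wpx("pics/w1.png",circ((.549,-.247),z,r))*8)],True,c,1,cv2.LINE_AA,3)
cv2.imwrite("pics/w1o.png",im);print(bot.state()["clock"],bot.state()["position"])
E
```

```text
2.5167 [ 0.55   -0.2449  0.17  ]
```

View pics/w1o.png

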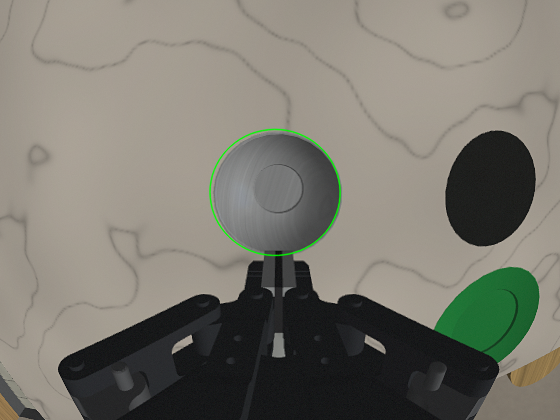

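The overlay of the rim at (0.549,-0.247) is within about 2 px: the rim spans columns 214–341 and the overlay 211–341. The bowl is therefore at about (0.550,-0.246). Next I push from inside with closed fingers, stopping short of the mat centre.

```bash
cat >> h.py <<'E'
def matc(fn):
    im=cv2.imread(fn);m=(im.max(2)<45).astype(np.uint8);m[260:]=0
    c=max(cv2.findContours(m,0,1)[0],key=cv2.contourArea)[:,0]
    P=np.array([wpt(fn,u,.001)[:2] for u in c]);return cv2.minEnclosingCircle(P.astype(np.float32))
E
python3 - <<'E'
from h import *
(mx,my),r=matc("pics/w1.png");print("mat",mx,my,r)
m=np.array([.605,-.001]);b=np.array([.550,-.246])
if abs(r-.07)<.004: m=(m+[mx,my])/2
d=(m-b)/np.linalg.norm(m-b);o=down(np.arctan2(d[1],d[0]));print(m)
bot.move_to([*b,.07],o);bot.servo_line([*b,.011],rate=.06);print(bot.state()["contact_force"])
L=np.linalg.norm(m-b)
for f in(.06,.12,1):
    bot.servo_line([*(b+d*L*f),.011],rate=.07);print(bot.state()["contact_force"],bot.state()["position"])
e=m
bot.servo_line([*(e-d*.012),.011],rate=.07);bot.servo_line([*(e-d*.012),.13],rate=.15)
p=bot.state()["position"]
bot.servo_line([m[0],m[1],.17],rate=.15);snap("pics/w2.png")
im=cv2.imread("pics/w2.png")
bc=m-d*.018
cv2.polylines(im,[np.int32(wpx("pics/w2.png",circ(bc,.036,.058))*8)],True,(0,255,0),1,cv2.LINE_AA,3)
cv2.polylines(im,[np.int32(wpx("pics/w2.png",circ(m,.001,.07))*8)],True,(0,0,255),1,cv2.LINE_AA,3)
cv2.imwrite("pics/w2o.png",cv2.resize(im[80:290,140:420],None,fx=2.8,fy=2.8,interpolation=cv2.INTER_CUBIC));print(bc,d,bot.state()["clock"])
E
```

```text
mat 0.607002317905426 0.0009252952877432108 0.07004152983427048
[ 0.606 -0.   ]
[0.4556 0.2345 0.2933]
[-0.2389  0.3691  0.396 ] [ 0.5536 -0.2306  0.0112]
[-0.4458 -0.4702 -0.0323] [ 0.5569 -0.2159  0.011 ]
[-0.6369 -0.7278  0.7797] [ 0.606  -0.0001  0.011 ]
[ 0.602  -0.0176] [0.222 0.975] 9.9333
```

View pics/w2o.png

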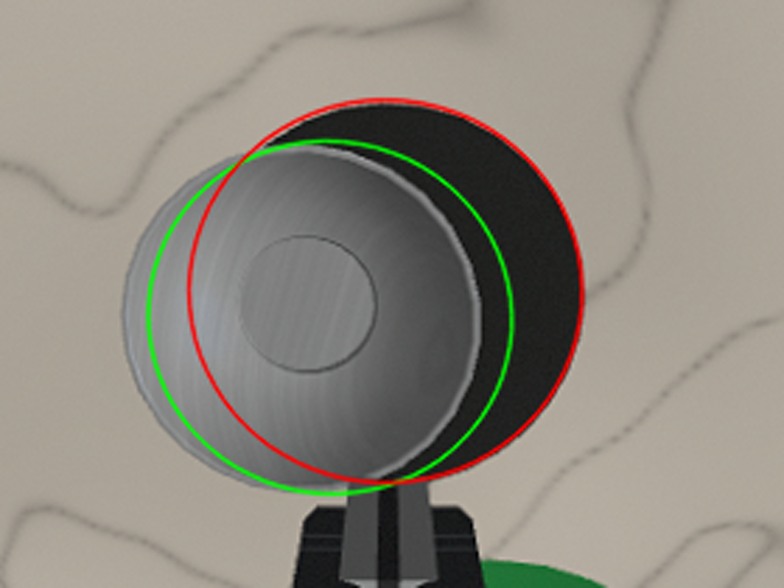

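The mat outline matches the red overlay. The bowl rim spans columns 123–480, against 148–513 for the green guess. It is centred laterally and 27.5 mm short along the push, so I'll push the rest and look again.

```bash
python3 - <<'E'
from h import *
m=np.array([.6062,-.0002]);d=np.array([.222,.975])
b=m-d*.0275
bot.servo_line([*b,.07]);bot.servo_line([*b,.011],rate=.08)
bot.servo_line([*(m+d*.0272),.011],rate=.05)
bot.servo_line([*(m+d*.010),.011],rate=.06);bot.servo_line([*(m+d*.01),.12])
bot.servo_line([m[0],m[1],.17]);snap("pics/w3.png")
im=cv2.imread("pics/w3.png")
cv2.polylines(im,[np.int32(wpx("pics/w3.png",circ(m,.036,.058))*8)],True,(0,255,0),1,cv2.LINE_AA,3)
cv2.polylines(im,[np.int32(wpx("pics/w3.png",circ(m,.001,.07))*8)],True,(0,0,255),1,cv2.LINE_AA,3)
A=cv2.resize(im[90:270,190:370],(560,560),interpolation=cv2.INTER_CUBIC)
cv2.imwrite("pics/w3o.png",A)
E
```

```text
(no output)
```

View pics/w3o.png

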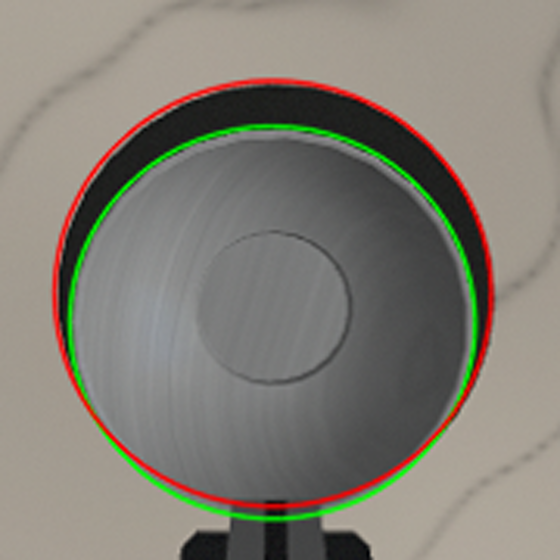

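The bowl now coincides with the target overlay within about 1 mm, with the rim at columns 75–472 and the green circle at 70–476. Next I look at the cap from above.

```bash
python3 - <<'E'
from h import *
o=down(np.radians(77));c=(.508,.2545)
bot.servo_line([.606,0,.28],rate=.25);bot.open();bot.move_to([*c,.28],o);snap("pics/w4.png")
im=cv2.imread("pics/w4.png")
for z,r,k in((.172,.026,(0,255,0)),(.12,.082,(0,0,255)),(.134,.03,(255,0,0))):
    cv2.polylines(im,[np.int32(wpx("pics/w4.png",circ(c,z,r))*8)],True,k,1,cv2.LINE_AA,3)
cv2.imwrite("pics/w4o.png",cv2.resize(im[70:310,150:410],None,fx=2.3,fy=2.3,interpolation=cv2.INTER_CUBIC));s=bot.state();print(s["clock"],s["position"],s["joints"])
E
```

```text
17.2333 [0.5087 0.2535 0.28  ] [ 0.4626  0.3216  0.076   1.3251 -0.0006  0.691 ]
```

View pics/w4o.png

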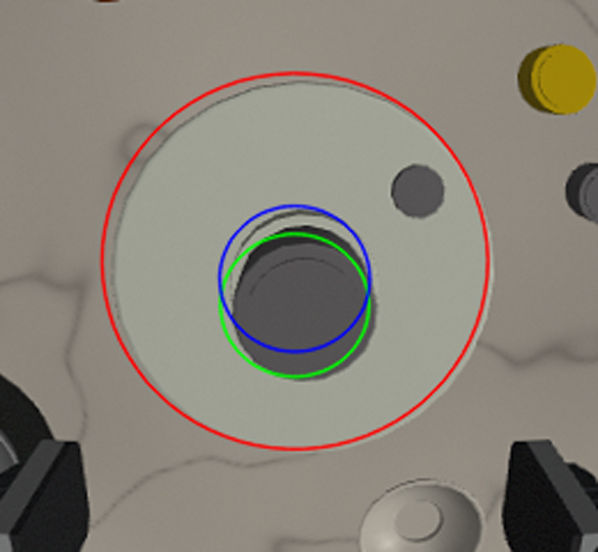

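Lid and cap both sit about 3 mm right and 1.5–2 mm below the overlay (lid columns 113–492, cap top 233–372). The axis is then at about (0.510,0.2568). Now I grasp, turn and test the lift in steps.

```bash
cat >> h.py <<'E'
def turn(deg):
    n=max(1,int(abs(deg)//30))
    for i in range(n):
        j=np.array(bot.state()["joints"]) if i==0 else j
        j[5]+=np.radians(deg)/n;bot.movej(j)
    s=bot.state();print("turn",deg,"j6",s["joints"][5],"F",s["contact_force"],"M",s["moment"],"gap",s["finger_gap"],s["clock"])
def lift(p0,hmax=.007):
    f0=bot.state()["contact_force"][2]
    for h in np.arange(.001,hmax,.001):
        bot.servo_line([p0[0],p0[1],p0[2]+h],rate=.02);bot.sleep(.1)
        f=bot.state()["contact_force"][2]-f0;print("lift",round(h,4),"dF",round(f,2))
        if f<-6: return False
    return True
E
python3 - <<'E'
from h import *
o=down(np.radians(77));c=np.array([.510,.2568])
bot.servo_line([*c,.2],o,rate=.2);bot.servo_line([*c,.137],o,rate=.08)
bot.gripper_close(30);s=bot.state();print(s["position"],s["contact_force"],s["moment"],s["finger_gap"],s["grip_force"])
p=s["position"]
turn(90);print("free" if lift(p) else "locked",bot.state()["position"])
E
```

```text
[0.5105 0.257  0.1377] [-0.644   0.6206  3.6854] [-0.0286  0.0299  0.0477] 0.051452836691428736 31.688422551378608
turn 90 j6 2.260252617629006 F [1.0125 2.0287 0.1605] M [ 0.4836 -0.2309  0.8378] gap 0.0511691316378323 20.8333
lift 0.001 dF -6.3
locked [0.5108 0.2577 0.138 ]
```

The residual torque of 0.84 N·m could bind the thread, so that lift test is not conclusive. I'll relieve it with a small turn back and test again.

```bash
python3 - <<'E'
from h import *
s=bot.state();p=np.array(s["position"]);p[2]=.1377
bot.servo_line(p,rate=.02);turn(-4)
f0=bot.state()["contact_force"][2]
for h in np.arange(.001,.0065,.001):
    bot.servo_line(p+[0,0,h],rate=.02);bot.sleep(.15);s=bot.state();print(h,s["contact_force"],s["moment"][2],s["position"][2])
    if s["contact_force"][2]-f0<-14:break
E
```

```text
turn -4 j6 2.1968639373546783 F [-0.7254  1.9475  0.8979] M [0.2711 0.0783 0.1016] gap 0.051174315361774456 21.6833
0.001 [-1.259   1.0396 -2.2372] 0.07470533044542564 0.13835415948335533
0.002 [-2.6197  2.0718 -2.3131] 0.04876923284470318 0.13944576312314358
0.003 [-2.2679  1.073  -2.1563] 0.03680179719023493 0.14073936943239473
0.004 [-2.3892  1.015  -1.6975] 0.029844881158934723 0.14186512684217836
0.005 [-0.7311  0.8925 -1.6815] 0.06255055459887074 0.14285447056578782
0.006 [-0.7943  1.4641 -1.7514] 0.1323421543544572 0.14382959615580623
```

It lifted freely through 6 mm, twice the maximum locked play, at about 2 N. I continue lifting, carry it to the bowl and check.

```bash
python3 - <<'E'
from h import *
s=bot.state();p=np.array(s["position"]);o=s["orientation"]
bot.servo_line([p[0],p[1],.19],rate=.06);s=bot.state();print(s["contact_force"],s["finger_gap"])
bot.servo_line([p[0],p[1],.24],rate=.12)
m=[.6062,-.0002];yaw=np.radians(77+0)
M=R.from_rotvec(o).as_matrix();yaw=np.arctan2(M[1,1],M[0,1]);print(np.degrees(yaw))
q=down(yaw);bot.servo_line([*m,.24],q,rate=.15);bot.servo_line([*m,.10],rate=.1);bot.sleep(.5)
s=bot.state();print(s["clock"],s["position"],s["contact_force"],s["finger_gap"],s["grip_force"])
w=snap("pics/w5.png")[:,:,::-1];sd=bot.get_image("side")[:,:,::-1];t=bot.get_image("top")[:,:,::-1]
f=lambda a:cv2.resize(a,(400,300),interpolation=cv2.INTER_CUBIC)
cv2.imwrite("pics/fin.png",np.vstack([np.hstack([f(w),f(t)]),np.hstack([f(sd),f(sd[150:300,190:390])])]))
E
```

```text
[ 0.513  -0.6908 -1.3416] 0.05154966993518674
-8.947791944852094
29.6083 [ 0.6062 -0.0002  0.1001] [-0.4845 -0.0054 -0.3958] 0.051437090696646516 36.24596156179905
```

View pics/fin.png

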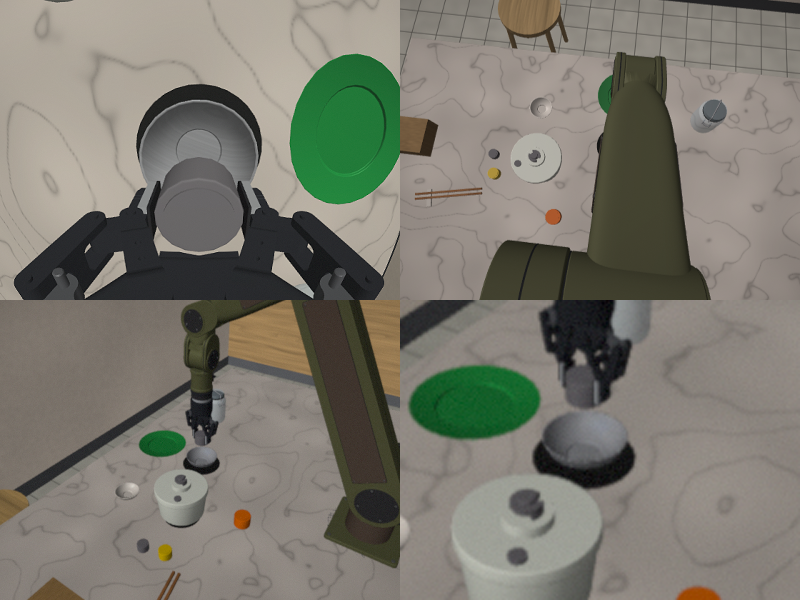

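The cap is in the gripper, level with its open side down, above the bowl. The bowl is central on the mat, the spindle is bare, and the jar, dish and tray have not moved. I'll lower a little to about 4 cm above the rim and hand in.

```bash
python3 - <<'E'
from h import *
bot.servo_line([.6062,-.0002,.08],rate=.05);bot.sleep(.5)
s=bot.state();print(s["clock"],s["position"],s["contact_force"],s["finger_gap"]);print(bot.hand_in())
E
```

```text
30.8083 [ 0.6063 -0.0002  0.0801] [-0.0044 -0.1805 -1.0525] 0.05113468478917125
the job is handed in; nothing more can be done
None
```

The job is handed in at about 31 s: the bowl stands centred on the mat to within about 1 mm, and the unscrewed cap is held level, open side down, about 4 cm above the bowl's rim; the jar, dish and tray were not touched, and no verdict was returned.

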